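# Load the tube rack into the barcode reader

### The arm

A 6-joint arm with a two-finger parallel gripper is mounted at the origin on a cart in front of the work surface, level with it; the furniture and walls round the work are solid. World frame = base frame: x ahead of the robot, y to its left, z up, the work surface at z = 0. Lengths are in m, angles in degrees, forces in N, time in s.
With the tool pointing down it reaches from about 0.35 to 0.875 m from the base axis. Payload 4.2 kg.
Tool frame: the origin (TCP) lies midway between the tips of the shut fingers; the grasp point (between the pads) lies 19 mm behind it; x points along the fingers, y is the direction in which the jaws open and shut, and the axes are right-handed (so a half turn about x gives the same grasp; the last joint's range is limited). The gripper opens to 87 mm and grips with 3 to 60 N. Pads are 19 mm wide; open, the fingers measure 117 mm over their backs; the gripper's body (75 mm by 190 mm) begins 51 mm behind the grasp point.
Start: joints at [-49.355, 22.042, 0.453, 0, -68.411, -14.817], TCP at [0.272, -0.563, 0.223] pointing down, gripper open.
Joint ranges: [-179.83, 179.83], [-69.29, 118.12], [-61.27, 80.66], [-181.25, 117.63], [-171.15, -9.14], [-177.46, 177.46]. Speed limits (degrees/s): [159.86, 159.86, 180, 180, 180, 180].

### API

Orientations are given as a 3x3 rotation matrix whose columns are the frame's x, y, z axes.
In Python, from station import r gives the robot as it stands.
- The arm moves only by the tool play_rows, never from a script. Its argument "plan" is a list that holds one entry, the list of rows, each a list of 6 numbers: the shift along the tool's x, y, z in cm, then the turn, a rotation vector about the tool's x, y, z in units of 10 degrees (1.0 is 10 degrees). A call has 1 to 5 rows; each row is the pose to reach, as a shift and turn from the pose commanded when the call began, along the tool's axes at that moment; what a row does not reach only later rows make up. A row lasts 1/8 s, in which the tool goes at most 62.5 mm and 10.7 degrees, less where a joint would pass 70% of its speed; a pose out of reach is approached as far as the arm can. A call with a gripper value outside its range is refused whole. "hand" is the opening, from 0 (shut) to 1 (fully open), set as the call begins (left out, the last holds). The fingers move at their own pace and stop on an object; the grip force is fixed at half the most. Time passes only in rows, so rows that repeat a pose let the fingers close. It gives the time, the measured TCP pose, the force and the opening at its end, in the units of the state.
- r.sense(): the state, without advancing time (a new reading comes with each control period).
- r.capture(name): name is "scene" or "top"; returns (picture, depth): 480x640x3 uint8, blue, green, red; 480x640 float32, m along the optical axis (not along the pixel's ray), 0 where there is no reading.
- r.get_calibration(name): a dict with "vfov" (degrees; the focal length in pixels is half the picture's height over the tangent of half this angle, whatever the lens; pixels are square), "cx", "cy" (the principal point, pixels), "rvec" (rotation vector, rad) and "tvec" (3), from world to camera coordinates, as OpenCV has them. Camera axes: x right, y down, z forward; pixel columns grow to the right and rows downward; lengths in m; the calibration is good to about 2 mm. A picture is of the moment at which its call begins. get_calibration takes no time and is no camera call.
- r.finish_job(): hands the job in, once; it reports no verdict.
The state is a dict: "time_s": time; "joints": joint angles; "joint_velocities": joint speeds; "effort": joint torques, N m; "tcp_pos": TCP position; "ee_rot": TCP orientation; "wrist_force": force on the tool from outside, world axes, zero at the start; "moment": the same for the moment, N m; "gripper_width": opening from 0.0 (shut) to 1.0 (fully open).
Only numpy, scipy, OpenCV 4.12 (cv2) and the standard library are available. Lean on these libraries where they do the work, as an engineer would, in place of code of your own. Each camera call takes 0.05 s, during which the arm holds its last target.

### The job

Load the rack of blood tubes into the barcode reader: lift it onto the reader's deck between the rails of the open loading bay, either way round, and let go of it. Then take it again at its outer end and push it gently along under the bridge until the red spring catch snaps up behind it, and press the green key on the bridge fully down to start the reading. Keep the rack upright and leave everything else where it is.

Things in the scene. Friction and masses are not known exactly. Their poses are not given: they have to be found in the camera images.
- reader: White bench barcode reader fixed to the desk, 400 x 128 mm. Origin: on the desk under its middle. Its x axis runs along the lane in the direction in which a rack is pushed in, y to the left of that, z up. Flat steel deck 10 mm above the desk. Aluminium guide rails, tops 10 mm above the deck, 64 mm apart in the open loading bay (x = -200 to 28 mm), narrowing to 53 mm apart from x = 72 mm on.
- bay (a point): Where the rack's centre (30 mm above its underside) belongs when the rack stands in the open loading bay, parallel to the reader's x axis and clear of the bridge: x = -85 mm of the reader, 40 mm above the desk. The rack then lies over the catch and presses it down.
- bridge_front (a point): Middle of the lower front edge of the white bridge across the lane, x = 36 mm of the reader. The bridge reaches from x = 36 to 124 mm, is 122 mm wide, its underside is 104 mm and its top 138 mm above the desk: the tubes pass under it, the hand does not.
- home (a point): Where the rack's centre is when the rack is home, held by the catch: about x = 60 mm of the reader (58 to 65 mm), 40 mm above the desk. The rack's outer end is then about 80 mm short of the bridge.
- stop (a point): Solid end stop of the lane, x = 172 mm of the reader. A rubber-tipped spring plunger stands 14 mm out of it; the rack's leading end presses it in by 7 mm until the catch snaps up (2.5 N at first, under 5 N at the end) and it presses the rack back against the catch. The rack can be pushed at most 6 mm beyond the point where the catch snaps up.
- catch (a joint): Red spring catch in the middle of the deck, rad: 0 = up, 8 mm above the deck (also before the rack is there), about 0.2 = pressed flush by a rack lying over it. It gives way under the rack's own weight (about 0.4 N), the rack slides over it, and it snaps up when the rack's outer end has passed.
- catch_tip (a point): Upright face of the catch, which stops the rack's outer end, on the lane's middle line at x = -47 mm of the reader. It points away from the open end of the bay.
- start_key (a joint): Green round push key on the top of the bridge, m: 0 = up, 0.005 = fully down, springs back; takes about 5 N.
- start_key_top (a point): Middle of the top face of the green key (22 mm wide, in a grey collar), 159 mm above the desk; pressed straight down.
- rack_center (a point): Centre of the loose clear tube rack, 48 (its x) x 212 (its y) x 60 mm (z up), 30 mm above its underside. 0.18 to 0.33 kg with its ten violet-capped tubes, which are held in it and stand up to 84 mm above its underside; 80 mm along its middle are free of tubes. Side walls for the fingers at x = -24 and +24 mm, 26 to 56 mm above the underside; the end walls are solid, 60 mm high.
- rack_end_a (a point): Middle of the rack's end face at its +y end, 106 mm from the centre, 30 mm above the underside.
- rack_end_b (a point): Middle of the rack's end face at its -y end, 106 mm from the centre, 30 mm above the underside.
- pipette_center (a point): Loose micropipette with a blue knob, 266 x 30 x 43 mm, lying on the desk to the left; to be left alone.
- brown_bottle_center (a point): Loose brown dropper bottle, 34 mm wide and 102 mm tall, standing behind the reader, half-way up; to be left alone.
- lab_timer_center (a point): Loose white lab timer, 66 x 66 x 19 mm, lying at the left; to be left alone.

How it is judged:
By the outcome, as a careful person would: the job done as asked, in the order asked, and still so for the second after the job is handed in, with the robot touching nothing.
It also fails if it takes over 51 s, if anything falls off the work surface, if the arm or the gripper's body presses on something with over 40 N, if the wrist force passes 120 N, or if a joint passes its speed limit or range.

## Working session

There is one attempt and no reset: what is moved stays moved. The work goes in short steps, Python scripts to look and compute and a tool call to move; the robot and the scene stay as the last step left them, time stands still between calls to the robot, and variables do not carry over. Pictures are saved under pics/ and viewed, and the job is handed in when it is done.

Besides the shell and the picture viewer there is one more tool, called after ">>>" by a JSON object that holds its "name" and its "arguments", one argument or row to a line. play_rows: Moves the arm, as the interface text tells. Its arguments: {"type":"object","properties":{"plan":{"type":"array","items":{"type":"array","items":{"type":"array","items":{"type":"number"}}}},"hand":{"type":"number"}},"required":["plan"]}

```bash
ls; mkdir -p pics; python3 - <<'E'
from station import r
import cv2,numpy as np
s=r.sense();print(s)
for n in("scene","top"):
    im,d=r.capture(n);cv2.imwrite(f"pics/{n}0.png",im);np.save(f"pics/{n}0.npy",d);print(n,r.get_calibration(n))
E
```

```text
pics
{'time_s': 0.0, 'joints': array([-4.93547238e+01,  2.20911102e+01,  3.78713162e-01, -2.75808425e-02,
       -6.84105570e+01, -1.48140436e+01]), 'joint_velocities': array([-0.10096423, -0.09190386,  0.06888173,  0.0191054 , -0.0247998 ,
       -0.04858775]), 'effort': array([ 8.76467620e-04, -3.90661776e+01,  1.87407678e+01,  4.21988860e+00,
        1.10433871e-02, -1.80424095e-04]), 'tcp_pos': array([ 0.27204765, -0.56201324,  0.22145229]), 'ee_rot': array([[-1.05816786e-03, -4.35560786e-01,  9.00158698e-01],
       [ 1.91978380e-03,  9.00156659e-01,  4.35562056e-01],
       [-9.99997597e-01,  2.18900785e-03, -1.16334302e-04]]), 'wrist_force': array([-0.18174168, -0.56365734,  0.27927766]), 'moment': array([ 0.02272352, -0.01180281, -0.02112785]), 'gripper_width': 0.9990049685119259}
scene {'vfov': 42.61756865306039, 'cx': 313.61301617570456, 'cy': 243.09089923233904, 'rvec': array([ 1.17444884, -2.13358108,  1.13268481]), 'tvec': array([0.32855632, 0.3800388 , 0.94906556])}
top {'vfov': 51.61561225851211, 'cx': 322.5403580969727, 'cy': 245.0828930299668, 'rvec': array([ 2.18989303, -2.16270163,  0.07031579]), 'tvec': array([-0.00616599,  0.58836054,  1.22812748])}
```

View pics/top0.png

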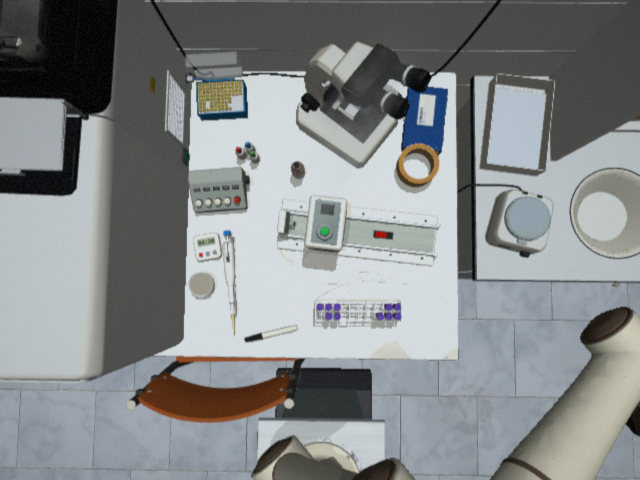

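View pics/scene0.png

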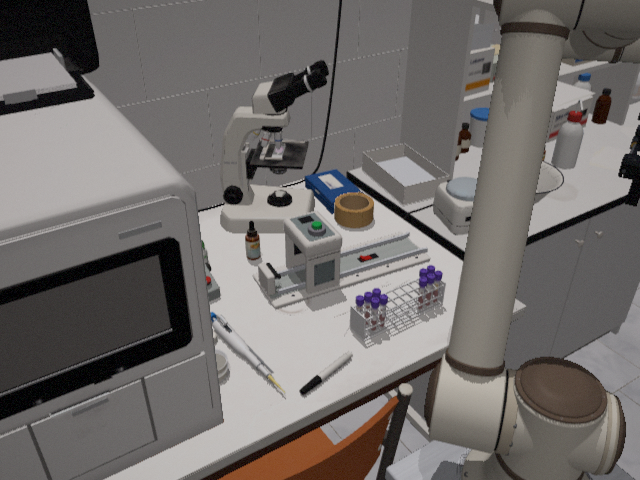

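The top picture shows the reader lying across the desk: bridge at (325,222), green key at (325,231), red catch at (383,235), open end to the right. The rack is at (358,312), roughly parallel to the reader. Next I measure these.

```bash
cat > h.py <<'E'
import numpy as np,cv2
from station import r
def cal(n):
    c=r.get_calibration(n);f=240/np.tan(np.radians(c['vfov']/2))
    K=np.array([[f,0,c['cx']],[0,f,c['cy']],[0,0,1]]);R=cv2.Rodrigues(c['rvec'])[0];return K,R,c['tvec']
def cloud(n,d):
    K,R,t=cal(n);v,u=np.mgrid[0:480,0:640]
    p=np.stack([(u-K[0,2])/K[0,0]*d,(v-K[1,2])/K[1,1]*d,d],-1)
    w=(p-t)@R; w[d==0]=np.nan; return w
def onz(n,u,v,z):
    K,R,t=cal(n);ray=R.T@np.linalg.solve(K,[u,v,1.]);c=-R.T@t;return c+ray*(z-c[2])/ray[2]
def proj(n,P):
    K,R,t=cal(n);q=(np.atleast_2d(P)@R.T+t)@K.T;return q[:,:2]/q[:,2:]
def crop(n,im,u0,v0,u1,v1,k,name):
    cv2.imwrite(name,cv2.resize(im[v0:v1,u0:u1],None,fx=k,fy=k,interpolation=cv2.INTER_CUBIC))
E
python3 - <<'E'
from h import *
im=cv2.imread('pics/top0.png');d=np.load('pics/top0.npy');w=cloud('top',d)
crop('top',im,260,180,460,340,4,'pics/topc.png')
for u,v in[(383,235),(325,231),(325,222),(358,312),(420,300),(420,237),(340,340)]:print(u,v,w[v,u],d[v,u])
z=w[...,2]; cv2.imwrite('pics/topz.png',cv2.resize(np.clip(z[180:340,260:460]*1000/160*255,0,255).astype(np.uint8),None,fx=4,fy=4,interpolation=cv2.INTER_NEAREST))
s=cv2.imread('pics/scene0.png');crop('s',s,240,190,460,350,3.5,'pics/scenec.png')
E
```

```text
383 235 [ 0.61689827 -0.15218027  0.01060944] 1.2629164
325 231 [ 0.60988845 -0.00566301  0.15754949] 1.1177459
325 222 [ 0.63279025 -0.00523777  0.13737173] 1.139624
358 312 [ 0.42411337 -0.08732685  0.05640892] 1.2032981
420 300 [ 0.45328989 -0.24784203 -0.00067833] 1.2604094
420 237 [ 0.61282312 -0.24595843  0.01141188] 1.2606119
340 340 [ 0.34952707 -0.04588826 -0.00479433] 1.259124<stdin>:5: RuntimeWarning: invalid value encountered in cast
```

View pics/topc.png

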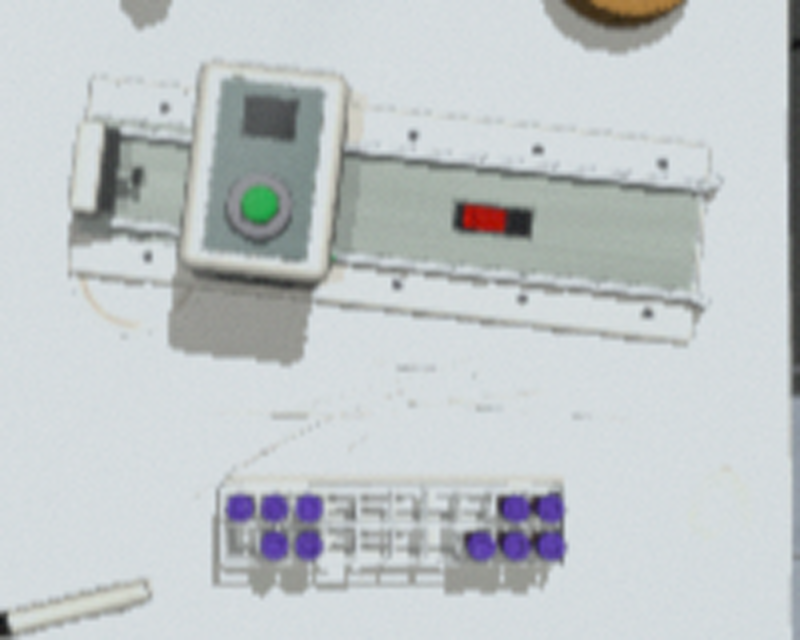

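View pics/topz.png

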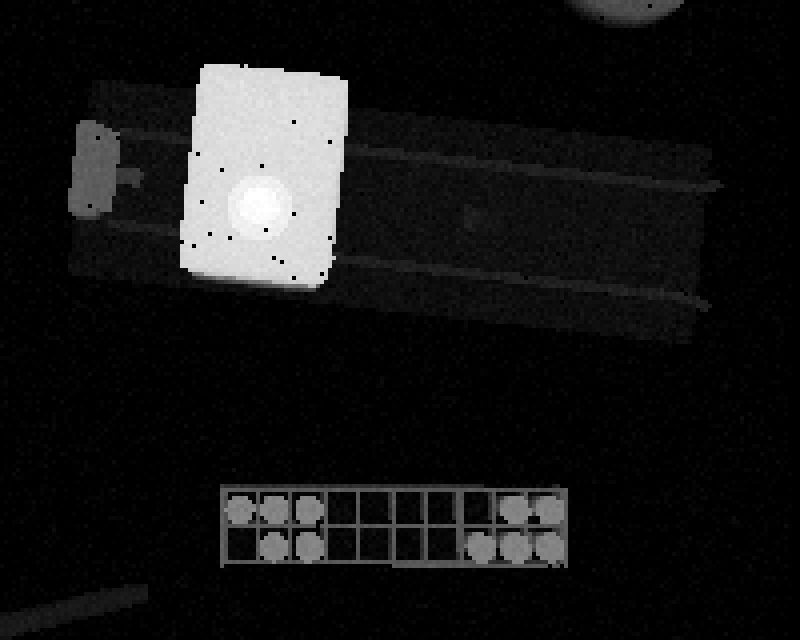

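View pics/scenec.png

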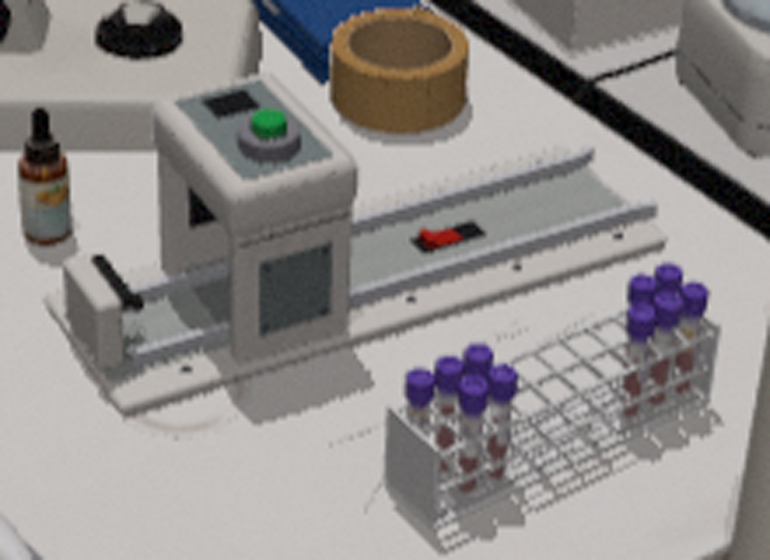

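```bash
python3 - <<'E'
from h import *
im=cv2.imread('pics/top0.png');d=np.load('pics/top0.npy');w=cloud('top',d);z=w[...,2]
x,y=w[...,0],w[...,1]
def rect(m,tag):
    P=w[m][:,:2].astype(np.float32);(c,s,a)=cv2.minAreaRect(P);print(tag,m.sum(),'c',np.round(c,4),'size',np.round(s,4),'ang',round(a,2),'zmed',np.median(w[m][:,2]));
reg=(y<0.08)&(y>-0.3)
rect((z>.13)&(z<.145)&(x>.5)&(x<.75)&reg,'bridge')
rk=(z>.045)&(z<.1)&(x>.34)&(x<.5)&reg
rect(rk,'rack all'); rect((z>.05)&(z<.065)&(x>.34)&(x<.5)&reg,'rack top')
caps=(z>.075)&(z<.1)&(x>.34)&(x<.5)&reg;rect(caps,'caps')
hsv=cv2.cvtColor(im,cv2.COLOR_BGR2HSV)
for tag,lo,hi,zz in[('green',(45,120,60),(75,255,255),.159),('red',(0,150,100),(6,255,255),.014)]:
    m=cv2.inRange(hsv,lo,hi)>0; m&=reg&(x>.5)&(x<.75); v,u=np.nonzero(m);print(tag,len(u),u.mean(),v.mean(),onz('top',u.mean(),v.mean(),zz),np.nanmedian(z[m]))
# rails
rl=(z>.016)&(z<.026)&(x>.5)&(x<.75)&(y<-.06)&(y>-.29)
P=w[rl]
c=P[:,:2].mean(0)
for k in range(2):
    a=np.radians(-4.5)
    pass
n0=np.array([1,0.]);t=P[:,0]-np.polyval(np.polyfit(P[:,1],P[:,0],1),P[:,1])
for sgn in(1,-1):
    q=P[t*sgn>.01];f=np.polyfit(q[:,1],q[:,0],1);print('rail',sgn,len(q),f,np.degrees(np.arctan(f[0])),'x at y=-.15',np.polyval(f,-.15),'zmed',np.median(q[:,2]))
# deck ends
dk=(z>.004)&(z<.03)&(x>.5)&(x<.75)&(y<.15)&(y>-.35);rect(dk,'deck')
desk=(abs(z)<.008)&(x>.35)&(x<.75)&reg;print('desk z',np.median(z[desk]))
E
```

```text
bridge 1722 c [ 0.6318 -0.0062] size [0.0876 0.1217] ang 84.42 zmed 0.13784306090791265
rack all 927 c [ 0.4253 -0.0873] size [0.0462 0.2086] ang 0.76 zmed 0.060166038900273396
rack top 473 c [ 0.4253 -0.0873] size [0.0462 0.2086] ang 0.76 zmed 0.05562219272145645
caps 426 c [ 0.4257 -0.0859] size [0.038  0.1993] ang 0.67 zmed 0.08293173501535153
green 59 324.5593220338983 230.8135593220339 [ 0.61014522 -0.00467834  0.159     ] 0.15885986976502345
red 56 380.67857142857144 234.23214285714286 [ 0.61845172 -0.14591898  0.014     ] 0.014113838218846327
rail 1 221 [0.03217514 0.66003495] 1.8428637157069256 x at y=-.15 0.6552086820883323 zmed 0.019576287421052118
rail -1 213 [0.10434624 0.59797079] 5.957041210213928 x at y=-.15 0.582318856951572 zmed 0.01962202618057266
deck 6137 c [ 0.6243 -0.0956] size [0.2494 0.4907] ang 0.61 zmed 0.009401278881098912
desk z 0.00020903361633834225
```

```bash
python3 - <<'E'
from h import *
from scipy.optimize import minimize
im=cv2.imread('pics/top0.png');d=np.load('pics/top0.npy');w=cloud('top',d);z=w[...,2];x,y=w[...,0],w[...,1]
rl=(z>.016)&(z<.026)&(x>.54)&(x<.7)&(y<-.065)&(y>-.285)
P=w[rl][:,:2];O=np.array([.624,-.0858])
for it in range(3):
  best=None
  for a in np.arange(82,88,.1):
    u=np.array([np.cos(np.radians(a)),np.sin(np.radians(a))]);n=np.array([-u[1],u[0]])
    q=(P-O)@n; s=(P-O)@u
    A,B=q[q>0.02],q[q<-.02]
    A=A[abs(A-np.median(A))<.008];B=B[abs(B-np.median(B))<.008]
    c=(A.std()+B.std(),a,np.median(A),np.median(B),len(A),len(B))
    if best is None or c<best:best=c
print(best)
a=best[1];u=np.array([np.cos(np.radians(a)),np.sin(np.radians(a))]);n=np.array([-u[1],u[0]])
# profile of edges: reader frame extent
q=np.stack([(w[...,0]-O[0])*u[0]+(w[...,1]-O[1])*u[1],(w[...,0]-O[0])*n[0]+(w[...,1]-O[1])*n[1]],-1)
b=(z>.13)&(z<.145)&(abs(q[...,0])<.2)&(abs(q[...,1])<.1)
for i in(0,1):print('bridge',np.percentile(q[b][:,i],[0,1,50,99,100]))
for nm,p in[('key',[.61014,-.00468]),('catch',[.61845,-.14592])]:
  e=np.array(p)-O;print(nm,e@u,e@n)
dk=(z>.0055)&(z<.014)&(abs(q[...,1])<.075)&(abs(q[...,0])<.25)
for i in(0,1):print('deck',np.percentile(q[dk][:,i],[0,.5,1,50,99,99.5,100]))
# RGB edges in rack: project model
E
```

```text
(np.float64(0.0038751816455931064), np.float64(84.09999999999988), np.float64(0.03533947278964178), np.float64(-0.034678442810085024), 204, 198)
bridge [0.03594061 0.03739073 0.07942232 0.12223574 0.1237206 ]
bridge [-0.06040287 -0.05851127 -0.0052078   0.05965289  0.06130629]
key 0.07926558796467388 0.022125111629425646
catch -0.06037203194425372 -0.0006592866766491425
deck [-0.2425646  -0.19847628 -0.19709446 -0.05259329  0.1948236   0.19795887
  0.24184163]
deck [-0.07312702 -0.06282516 -0.06204842  0.00289706  0.06350954  0.06402312
  0.07308813]
```

```bash
cat >> h.py <<'E'
from scipy.spatial.transform import Rotation as Ro
O=np.array([.624,-.0858]);YAW=84.2
U=np.array([np.cos(np.radians(YAW)),np.sin(np.radians(YAW))]);N=np.array([-U[1],U[0]])
def rd(x,y):return O+x*U+y*N
def go(pos,yaw):
    s=r.sense();R=s['ee_rot'];a=np.radians(yaw)
    X=np.array([0,0,-1.]);Y=np.array([np.cos(a),np.sin(a),0]);T=np.stack([X,Y,np.cross(X,Y)],1)
    sh=R.T@(np.array(pos)-s['tcp_pos'])*100;rv=np.degrees(Ro.from_matrix(R.T@T).as_rotvec())/10
    yw=np.degrees(np.arctan2(R[1,1],R[0,1]))
    print('t',round(s['time_s'],2),'tcp',np.round(s['tcp_pos'],4),'yaw',round(yw,2),'F',np.round(s['wrist_force'],1),'w',round(s['gripper_width'],3),'j',np.round(s['joints'],0))
    print('ROW',np.round(sh,2).tolist(),np.round(rv,2).tolist())
E
python3 - <<'E'
from h import *
d=np.load('pics/top0.npy');w=cloud('top',d);z=w[...,2];q=np.hypot(w[...,0]-.6101,w[...,1]+.0047)
for a in range(0,24,2):
    m=(q>a/1000)&(q<=(a+2)/1000)
    if m.any():print(a,np.round(np.sort(z[m]),4)[[0,m.sum()//2,-1]])
go([.4253,-.0873,.17],180.7); go([.4253,-.0873,.17],.7)
print(rd(-.085,0),rd(.0793,.0221))
E
```

```text
0 [0.1575 0.1579 0.1579]
2 [0.1572 0.16   0.1632]
4 [0.1558 0.1588 0.162 ]
6 [0.1563 0.1578 0.1629]
8 [0.1553 0.1584 0.1634]
10 [0.1462 0.1549 0.1594]
12 [0.147  0.1504 0.1552]
14 [0.1458 0.1491 0.1549]
16 [0.1453 0.15   0.1529]
18 [0.134  0.1401 0.1538]
20 [0.1329 0.1394 0.1423]
22 [0.1333 0.1387 0.1429]
t 0.1 tcp [ 0.2721 -0.5621  0.2215] yaw 115.82 F [0.8 0.  0.1] w 0.997 j [-49.  22.   0.  -0. -68. -15.]
ROW [5.22, 36.05, 34.47] [-6.49, 0.01, -0.01]
t 0.1 tcp [ 0.2721 -0.5621  0.2215] yaw 115.82 F [0.8 0.  0.1] w 0.997 j [-49.  22.   0.  -0. -68. -15.]
ROW [5.22, 36.05, 34.47] [11.51, -0.01, -0.01]
[ 0.61541021 -0.17036486] [ 0.6100269  -0.00467262]
```

>>> {"name": "play_rows", "arguments": {
  "plan": [
    [[5.2,36.05,34.5,-6.5,0,0],[5.2,36.05,34.5,-6.5,0,0],[5.2,36.05,34.5,-6.5,0,0],[5.2,36.05,34.5,-6.5,0,0],[5.2,36.05,34.5,-6.5,0,0]]
  ],
  "hand": 1
}}

```text
time_s: 0.72
tcp_pos: [0.368, -0.2649, 0.1898]
ee_rot: [[-0.0, -0.984, 0.176], [0.0, 0.176, 0.984], [-1.0, 0.0, 0.0]]
wrist_force: [0.7, 0.4, 0.7]
gripper_width: 1.001
```

```bash
python3 -c "
from h import *
go([.4253,-.0873,.15],180.7)"
```

```text
t 0.72 tcp [ 0.368  -0.2649  0.1898] yaw 169.88 F [0.7 0.4 0.7] w 1.001 j [-15.   7. -25.  -0. -58.   5.]
ROW [3.98, -2.52, 18.49] [-1.08, 0.0, -0.0]
```

>>> {"name": "play_rows", "arguments": {
  "plan": [
    [[4,-2.5,18.5,-1.1,0,0],[4,-2.5,18.5,-1.1,0,0],[4,-2.5,18.5,-1.1,0,0],[4,-2.5,18.5,-1.1,0,0],[4,-2.5,18.5,-1.1,0,0]]
  ]
}}

```text
time_s: 1.35
tcp_pos: [0.4258, -0.0892, 0.1499]
ee_rot: [[-0.001, -1.0, -0.011], [-0.0, -0.011, 1.0], [-1.0, 0.001, -0.0]]
wrist_force: [0.3, -0.2, 0.3]
gripper_width: 1.003
```

```bash
python3 -c "
from h import *
im,d=r.capture('top');cv2.imwrite('pics/top1.png',im);crop('t',im,260,180,460,340,4,'pics/top1c.png')
im,d=r.capture('scene');cv2.imwrite('pics/scene1.png',im)
go([.4253,-.0873,.026],180.7)"
```

```text
t 1.45 tcp [ 0.4257 -0.0903  0.1502] yaw -179.54 F [ 0.2 -0.4 -1.2] w 0.998 j [ 10.   8. -31.   0. -51.  -9.]
ROW [12.42, 0.04, 0.3] [-0.02, -0.0, -0.0]
```

View pics/scene1.png

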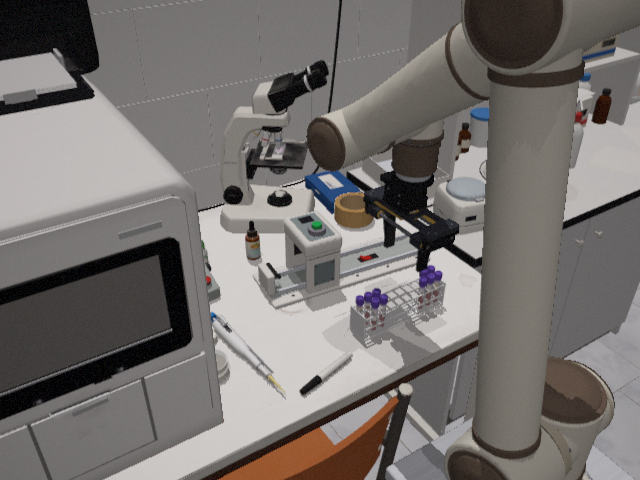

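>>> {"name": "play_rows", "arguments": {
  "plan": [
    [[4,0,0.3,0,0,0],[8,0,0.3,0,0,0],[10.5,0,0.3,0,0,0],[11.8,0,0.3,0,0,0],[12.4,0,0.3,0,0,0]]
  ]
}}

```text
time_s: 2.08
tcp_pos: [0.4255, -0.0878, 0.0256]
ee_rot: [[-0.001, -1.0, -0.007], [-0.0, -0.007, 1.0], [-1.0, 0.001, -0.0]]
wrist_force: [-0.0, -0.2, 0.2]
gripper_width: 1.001
```

>>> {"name": "play_rows", "arguments": {
  "plan": [
    [[0,0,0,0,0,0],[0,0,0,0,0,0],[0,0,0,0,0,0],[0,0,0,0,0,0],[0,0,0,0,0,0]]
  ],
  "hand": 0
}}

```text
time_s: 2.7
tcp_pos: [0.4263, -0.0863, 0.0264]
ee_rot: [[0.001, -1.0, -0.01], [0.0, -0.01, 1.0], [-1.0, -0.001, 0.0]]
wrist_force: [0.5, -0.2, 1.7]
gripper_width: 0.548
```

>>> {"name": "play_rows", "arguments": {
  "plan": [
    [[0,0,0,0,0,0],[0,0,0,0,0,0]]
  ]
}}

```text
time_s: 2.95
tcp_pos: [0.4263, -0.0863, 0.0264]
ee_rot: [[0.001, -1.0, -0.01], [0.0, -0.01, 1.0], [-1.0, -0.001, 0.0]]
wrist_force: [-0.6, 0.7, 3.5]
gripper_width: 0.548
```

```bash
python3 -c "
from h import *
im,d=r.capture('scene');cv2.imwrite('pics/scene2.png',im);crop('t',im,300,180,500,340,4,'pics/scene2c.png')
go([.4253,-.0873,.026],180.7)"
```

```text
t 3.0 tcp [ 0.4264 -0.0863  0.0264] yaw -179.44 F [-0.4  0.7  3.7] w 0.55 j [ 10.  19. -40.   0. -31. -10.]
ROW [0.04, 0.11, -0.1] [-0.01, 0.0, 0.0]
```

View pics/scene2c.png

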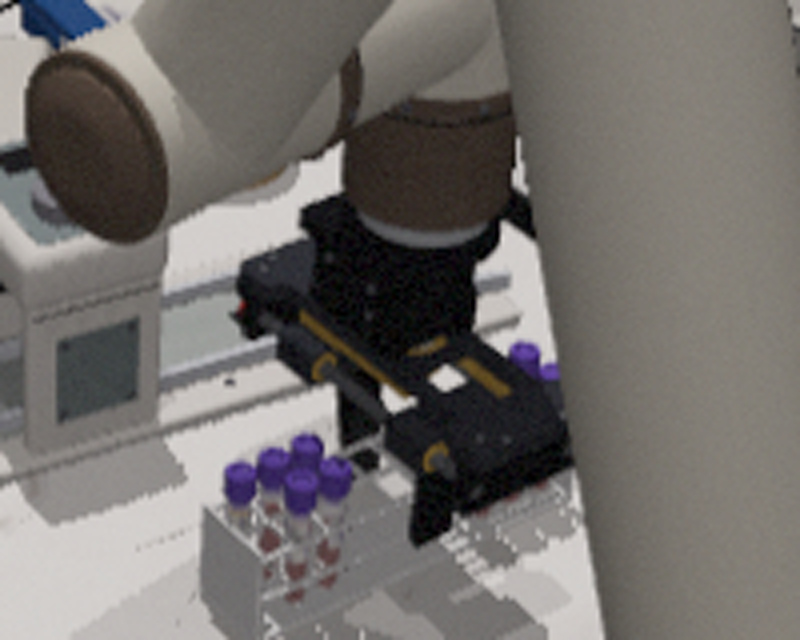

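>>> {"name": "play_rows", "arguments": {
  "plan": [
    [[-0.6,0,0,0,0,0],[-2,0,0,0,0,0],[-4,0,0,0,0,0],[-6.5,0,0,0,0,0],[-7,0,0,0,0,0]]
  ]
}}

```text
time_s: 3.62
tcp_pos: [0.4266, -0.0863, 0.0972]
ee_rot: [[0.003, -1.0, -0.009], [0.001, -0.009, 1.0], [-1.0, -0.003, 0.001]]
wrist_force: [-0.3, 0.5, -2.2]
gripper_width: 0.548
```

```bash
python3 -c "
from h import *
im,d=r.capture('scene');cv2.imwrite('pics/scene3.png',im);
w=cloud('scene',d);s=r.sense();t=s['tcp_pos'];print(t)
np.save('pics/s3.npy',d)
# robot points near tool: z by offset in y
q=w-t
m=(abs(q[...,0])<.15)&(q[...,2]>.05)&(q[...,2]<.6)&(q[...,1]>-.2)&(q[...,1]<.3)
for a in np.arange(-.1,.3,.02):
    k=m&(q[...,1]>a)&(q[...,1]<a+.02)&(w[...,2]>.11)
    if k.sum()>5:print(round(a,2),k.sum(),'zrel min',np.round(np.percentile(q[k][:,2],[1,10,50]),3), 'x',np.round(np.percentile(q[k][:,0],[2,50,98]),2))
p=rd(-.085,0)+.001*U
go([*p,.10],174.2)"
```

```text
[ 0.42621656 -0.08630918  0.09691661]
-0.1 43 zrel min [0.05  0.054 0.057] x [-0.01  0.01  0.02]
-0.04 351 zrel min [0.071 0.082 0.113] x [-0.1  -0.07 -0.01]
-0.02 1100 zrel min [0.062 0.094 0.134] x [-0.1  -0.04  0.03]
0.0 1440 zrel min [0.054 0.085 0.179] x [-0.1  -0.04  0.08]
0.02 3114 zrel min [0.075 0.087 0.129] x [-0.09 -0.02  0.08]
0.04 385 zrel min [0.051 0.056 0.225] x [-0.05 -0.01  0.05]
0.06 224 zrel min [0.051 0.053 0.059] x [-0.06 -0.02  0.01]
0.08 128 zrel min [0.05  0.054 0.06 ] x [-0.06 -0.01  0.02]
0.1 133 zrel min [0.051 0.266 0.291] x [-0.07 -0.06  0.01]
0.12 72 zrel min [0.274 0.281 0.291] x [-0.15 -0.06 -0.05]
0.14 327 zrel min [0.279 0.294 0.349] x [-0.15 -0.12 -0.06]
0.16 1874 zrel min [0.286 0.321 0.39 ] x [-0.15 -0.12 -0.04]
0.18 1719 zrel min [0.286 0.316 0.359] x [-0.14 -0.08 -0.03]
0.2 1108 zrel min [0.269 0.281 0.322] x [-0.08 -0.06 -0.01]
0.22 570 zrel min [0.282 0.291 0.311] x [-0.06 -0.04 -0.  ]
t 3.67 tcp [ 0.4262 -0.0863  0.0969] yaw -179.47 F [-0.3  0.2 -1.8] w 0.546 j [ 10.  12. -35.  -0. -43. -10.]
ROW [-0.28, -18.85, -8.48] [0.63, 0.0, 0.01]
```

View pics/scene3.png

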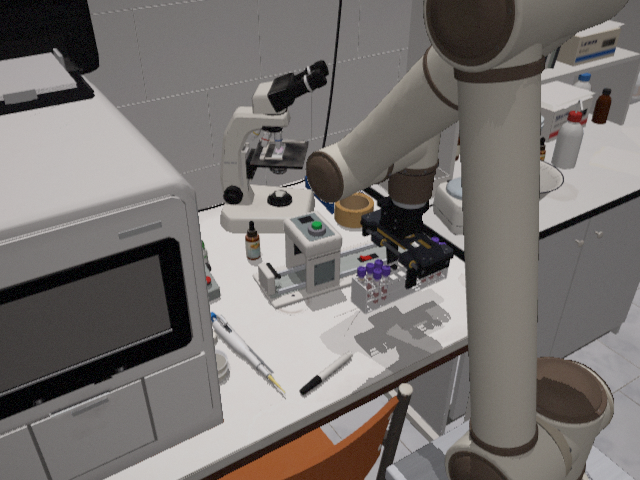

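>>> {"name": "play_rows", "arguments": {
  "plan": [
    [[-0.3,-1,-4,0.3,0,0],[-0.3,-3,-8.5,0.63,0,0],[-0.3,-7,-8.5,0.63,0,0],[-0.3,-12,-8.5,0.63,0,0],[-0.3,-16,-8.5,0.63,0,0]]
  ]
}}

```text
time_s: 4.3
tcp_pos: [0.5875, -0.17, 0.097]
ee_rot: [[-0.003, -0.995, 0.101], [0.0, 0.101, 0.995], [-1.0, 0.003, 0.0]]
wrist_force: [-0.8, -0.5, -2.3]
gripper_width: 0.548
```

```bash
python3 -c "
from h import *
p=rd(-.085,0)+.001*U
go([*p,.09],174.2)"
```

```text
t 4.3 tcp [ 0.5875 -0.17    0.097 ] yaw 174.19 F [-0.8 -0.5 -2.3] w 0.548 j [ -1.  27. -11.  -0. -52.  -5.]
ROW [0.69, -2.78, 0.35] [-0.0, 0.0, -0.02]
```

>>> {"name": "play_rows", "arguments": {
  "plan": [
    [[0.3,-1.5,0.3,0,0,0],[0.5,-2.8,0.3,0,0,0],[0.6,-2.8,0.3,0,0,0],[0.6,-2.8,0.3,0,0,0]]
  ]
}}

```text
time_s: 4.8
tcp_pos: [0.6137, -0.1697, 0.0929]
ee_rot: [[-0.002, -0.995, 0.101], [0.0, 0.101, 0.995], [-1.0, 0.002, 0.0]]
wrist_force: [0.1, 0.2, -2.1]
gripper_width: 0.544
```

```bash
python3 -c "
from h import *
im,d=r.capture('top');cv2.imwrite('pics/top4.png',im);crop('t',im,260,180,460,340,4,'pics/top4c.png')
im,d=r.capture('scene');cv2.imwrite('pics/scene4.png',im);crop('t',im,240,170,460,330,3.5,'pics/scene4c.png')
p=rd(-.085,0)+.001*U
go([*p,.09],174.2)"
```

```text
t 4.9 tcp [ 0.6142 -0.1697  0.0934] yaw 174.23 F [ 0.5 -0.4 -2.5] w 0.545 j [ -1.  30.  -7.  -0. -53.  -5.]
ROW [0.34, -0.13, 0.05] [0.0, 0.0, -0.0]
```

View pics/top4c.png

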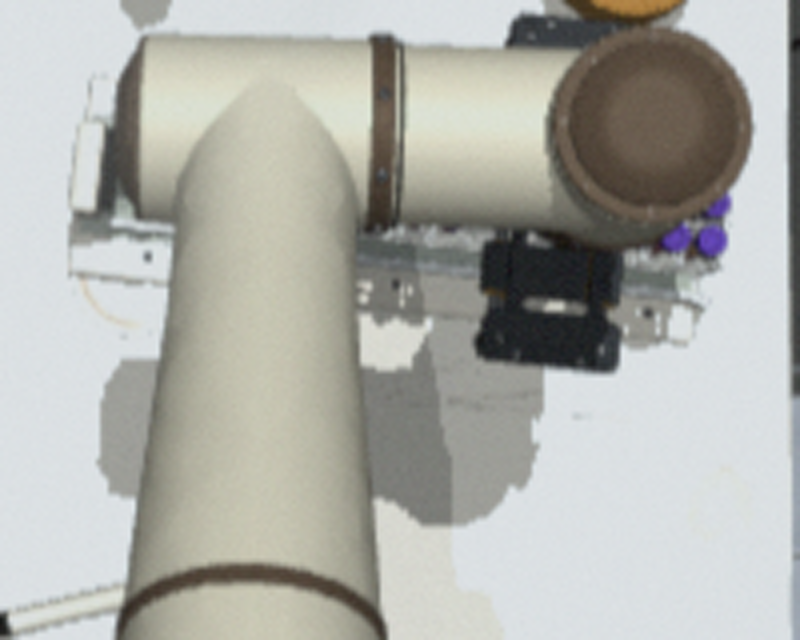

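View pics/scene4c.png

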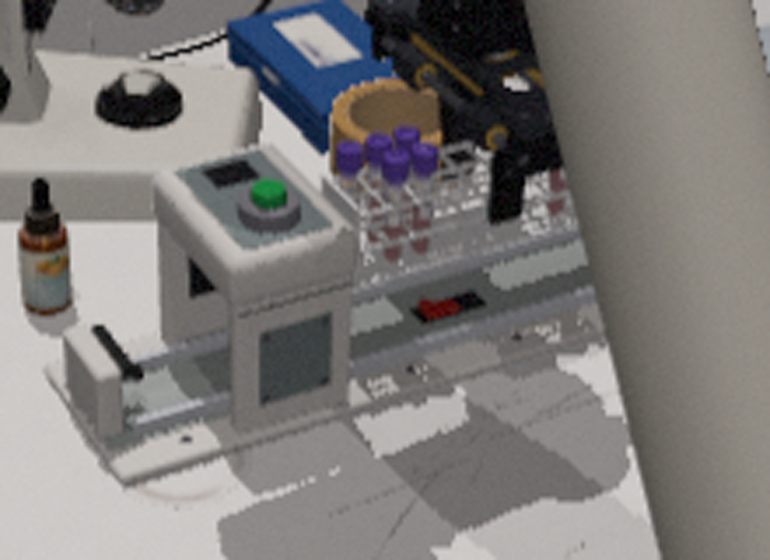

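The rack hangs level over the bay, its leading end just clear of the bridge at (350,230) in the crop, and the catch is visible at (440,305). I'm lowering it now.

>>> {"name": "play_rows", "arguments": {
  "plan": [
    [[1.2,-0.1,0,0,0,0],[2.8,-0.1,0,0,0,0],[4.2,-0.1,0,0,0,0],[5.0,-0.1,0,0,0,0],[5.3,-0.1,0,0,0,0]]
  ]
}}

```text
time_s: 5.52
tcp_pos: [0.6156, -0.1698, 0.0392]
ee_rot: [[-0.001, -0.995, 0.1], [-0.0, 0.1, 0.995], [-1.0, 0.001, -0.0]]
wrist_force: [-0.6, -0.5, -0.9]
gripper_width: 0.543
```

```bash
python3 -c "
from h import *
p=rd(-.085,0)+.001*U
go([*p,.0366],174.2)"
```

```text
t 5.53 tcp [ 0.6156 -0.1698  0.0392] yaw 174.25 F [-0.6 -0.5 -0.9] w 0.543 j [ -1.  33. -10.   0. -47.  -5.]
ROW [0.26, 0.02, 0.04] [0.0, -0.0, -0.01]
```

>>> {"name": "play_rows", "arguments": {
  "plan": [
    [[0.1,0,0,0,0,0],[0.18,0,0,0,0,0],[0.24,0,0,0,0,0],[0.24,0,0,0,0,0]]
  ]
}}

```text
time_s: 6.02
tcp_pos: [0.6163, -0.1698, 0.0381]
ee_rot: [[0.001, -0.995, 0.1], [-0.0, 0.1, 0.995], [-1.0, -0.001, 0.0]]
wrist_force: [0.0, -0.3, -1.4]
gripper_width: 0.548
```

```bash
python3 -c "
from h import *
im,d=r.capture('scene');crop('t',im,240,170,460,330,3.5,'pics/scene5c.png')
p=rd(-.085,0)+.001*U
go([*p,.0366],174.2)"
```

```text
t 6.08 tcp [ 0.6163 -0.1698  0.0381] yaw 174.25 F [ 1.2  0.1 -2.1] w 0.544 j [ -1.  33. -10.   0. -47.  -5.]
ROW [0.15, 0.09, 0.03] [0.0, 0.0, 0.01]
```

View pics/scene5c.png

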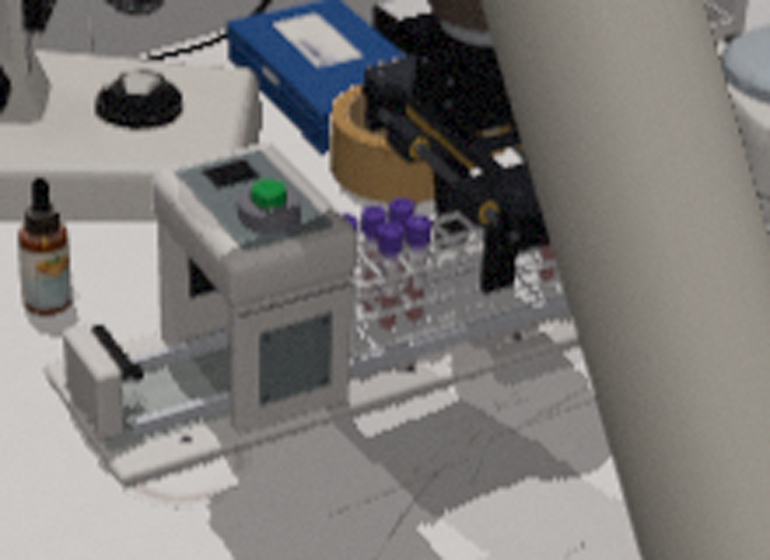

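>>> {"name": "play_rows", "arguments": {
  "plan": [
    [[0.08,0.05,0,0,0,0],[0.16,0.05,0,0,0,0],[0.18,0.05,0,0,0,0]]
  ]
}}

```text
time_s: 6.45
tcp_pos: [0.6156, -0.1698, 0.0365]
ee_rot: [[0.0, -0.995, 0.1], [-0.0, 0.1, 0.995], [-1.0, -0.0, -0.0]]
wrist_force: [-1.3, 0.4, 2.7]
gripper_width: 0.543
```

Contact: the force changed sign at z = 0.0365, as expected. Now I release and raise the hand.

>>> {"name": "play_rows", "arguments": {
  "plan": [
    [[0,0,0,0,0,0],[0,0,0,0,0,0],[0,0,0,0,0,0],[0,0,0,0,0,0],[0,0,0,0,0,0]]
  ],
  "hand": 1
}}

```text
time_s: 7.08
tcp_pos: [0.6155, -0.1698, 0.0359]
ee_rot: [[-0.0, -0.995, 0.1], [-0.0, 0.1, 0.995], [-1.0, 0.0, -0.0]]
wrist_force: [-0.1, -0.2, -0.6]
gripper_width: 0.977
```

>>> {"name": "play_rows", "arguments": {
  "plan": [
    [[-2,0,0,0,0,0],[-6,0,0,0,0,0],[-10,0,0,0,0,0],[-10,0,-4,0,0,0],[-10,0,-9,0,0,0]]
  ]
}}

```text
time_s: 7.7
tcp_pos: [0.607, -0.2593, 0.1371]
ee_rot: [[0.002, -0.995, 0.098], [-0.0, 0.098, 0.995], [-1.0, -0.002, 0.0]]
wrist_force: [1.1, -0.2, 0.3]
gripper_width: 0.998
```

```bash
python3 -c "
from h import *
im,d=r.capture('top');np.save('pics/top6.npy',d);cv2.imwrite('pics/top6.png',im);crop('t',im,260,180,460,340,4,'pics/top6c.png')
im,d=r.capture('scene');np.save('pics/scene6.npy',d);cv2.imwrite('pics/scene6.png',im);crop('t',im,240,170,460,330,3.5,'pics/scene6c.png')
p=rd(-.085-.106+.02,0)
go([*p,.035],174.2)"
```

```text
t 7.8 tcp [ 0.6056 -0.263   0.1359] yaw 173.98 F [ 0.2  1.5 -0.2] w 1.0 j [ -9.  29.  -1.   0. -60.   3.]
ROW [10.09, -0.04, 0.73] [-0.02, -0.0, 0.0]
```

View pics/top6c.png

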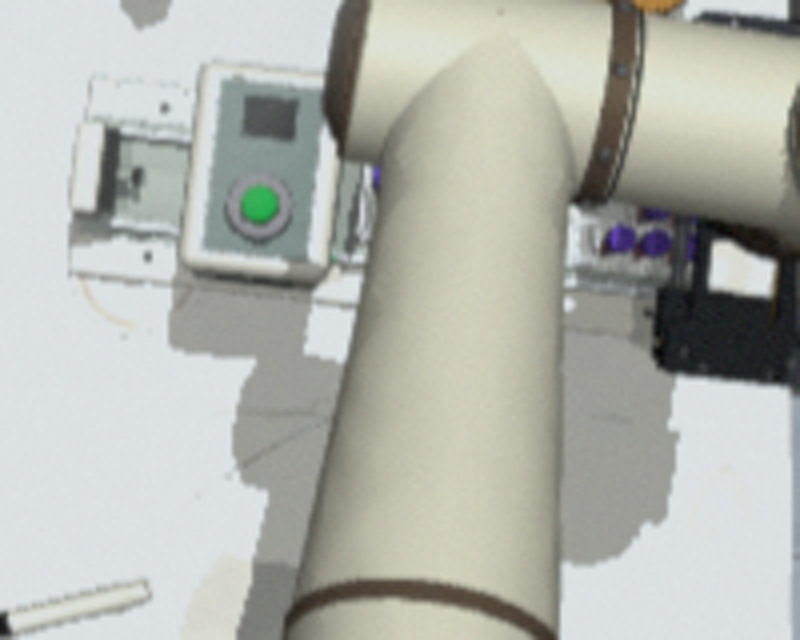

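View pics/scene6c.png

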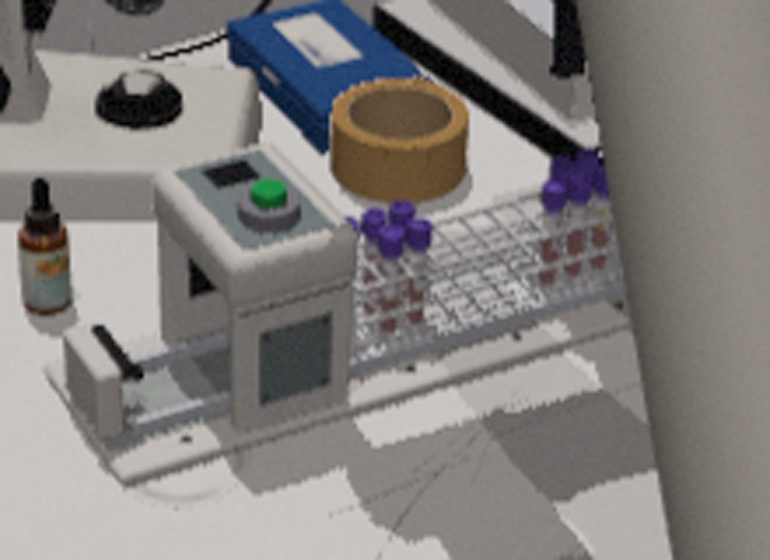

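```bash
python3 - <<'E'
from h import *
def caps(imf,df):
    im=cv2.imread(imf);w=cloud('top',np.load(df));hsv=cv2.cvtColor(im,cv2.COLOR_BGR2HSV)
    m=cv2.inRange(hsv,(115,90,60),(145,255,255));n,l,st,c=cv2.connectedComponentsWithStats(m)
    return [(c[i],st[i][4]) for i in range(1,n) if st[i][4]>20]
C0=np.array([.4253,-.0873]);a=np.radians(90.7);u0=np.array([np.cos(a),np.sin(a)]);n0=np.array([-u0[1],u0[0]])
for c,s in caps('pics/top0.png','pics/top0.npy'):
    p=onz('top',*c,.084)[:2]-C0;print('0',np.round(c,1),s,np.round([p@u0*1000,p@n0*1000],1))
for c,s in caps('pics/top6.png','pics/top6.npy'):
    p=onz('top',*c,.094)[:2]-O;print('6',np.round(c,1),s,np.round([p@U*1000,p@N*1000],1))
E
```

```text
0 [319.5 306.5] 32 [ 92.9 -13.2]
0 [328.2 306.6] 33 [ 72.1 -12.9]
0 [336.6 306.6] 33 [ 52.4 -13.1]
0 [388.4 306.6] 39 [-70.4 -13.2]
0 [397.  306.8] 38 [-90.8 -12.8]
0 [328.1 316. ] 36 [72.5  9.2]
0 [336.6 316. ] 36 [52.3  9. ]
0 [379.9 315.9] 39 [-50.1   8.6]
0 [388.5 315.9] 44 [-70.5   8.7]
0 [397.2 316. ] 42 [-90.9   8.8]
6 [414.8 239.4] 39 [-134.6   11.4]
6 [423.7 240.4] 36 [-155.6   11.4]
```

```bash
python3 -c "
from h import *
go([*rd(-.1727,.0003),.037],174.2)"
```

```text
t 7.8 tcp [ 0.6056 -0.263   0.1359] yaw 173.98 F [ 0.2  1.5 -0.2] w 1.0 j [ -9.  29.  -1.   0. -60.   3.]
ROW [9.89, -0.01, 0.56] [-0.02, -0.0, 0.0]
```

>>> {"name": "play_rows", "arguments": {
  "plan": [
    [[0,0,0.5,0,0,0],[3,0,0.5,0,0,0],[6.5,0,0.5,0,0,0],[8.7,0,0.5,0,0,0],[9.5,0,0.5,0,0,0]]
  ]
}}

```text
time_s: 8.43
tcp_pos: [0.6064, -0.2526, 0.0393]
ee_rot: [[-0.003, -0.995, 0.099], [0.001, 0.099, 0.995], [-1.0, 0.003, 0.0]]
wrist_force: [-0.4, 0.4, 0.4]
gripper_width: 1.0
```

>>> {"name": "play_rows", "arguments": {
  "plan": [
    [[0.2,0,0,0,0,0],[0.2,0,0,0,0,0]]
  ]
}}

```text
time_s: 8.68
tcp_pos: [0.6078, -0.2541, 0.04]
ee_rot: [[0.002, -0.995, 0.1], [-0.0, 0.1, 0.995], [-1.0, -0.002, -0.0]]
wrist_force: [0.1, 0.0, 0.4]
gripper_width: 0.998
```

```bash
python3 -c "
from h import *
go([*rd(-.1727,.0003),.037],174.2)"
```

```text
t 8.68 tcp [ 0.6078 -0.2541  0.04  ] yaw 174.28 F [0.1 0.  0.4] w 0.998 j [ -9.  35.  -7.   0. -49.   3.]
ROW [0.3, 0.12, -0.36] [0.01, -0.0, 0.01]
```

>>> {"name": "play_rows", "arguments": {
  "plan": [
    [[0.3,0.1,-0.2,0,0,0],[0.3,0.1,-0.2,0,0,0],[0.3,0.1,-0.2,0,0,0]]
  ]
}}

```text
time_s: 9.05
tcp_pos: [0.6058, -0.2564, 0.0362]
ee_rot: [[0.0, -0.995, 0.101], [-0.0, 0.101, 0.995], [-1.0, -0.0, -0.0]]
wrist_force: [1.2, 0.2, -0.2]
gripper_width: 1.0
```

>>> {"name": "play_rows", "arguments": {
  "plan": [
    [[0,0,0,0,0,0],[0,0,0,0,0,0],[0,0,0,0,0,0],[0,0,0,0,0,0],[0,0,0,0,0,0]]
  ],
  "hand": 0
}}

```text
time_s: 9.68
tcp_pos: [0.6059, -0.2563, 0.036]
ee_rot: [[0.0, -0.995, 0.1], [-0.0, 0.1, 0.995], [-1.0, -0.0, -0.0]]
wrist_force: [0.3, -1.3, -0.2]
gripper_width: 0.543
```

>>> {"name": "play_rows", "arguments": {
  "plan": [
    [[0,0,0,0,0,0],[0,0,0,0,0,0]]
  ]
}}

```text
time_s: 9.93
tcp_pos: [0.6059, -0.2562, 0.036]
ee_rot: [[0.0, -0.995, 0.1], [-0.0, 0.1, 0.995], [-1.0, -0.0, -0.0]]
wrist_force: [-0.2, 0.4, 0.1]
gripper_width: 0.544
```

```bash
python3 -c "
from h import *
go([*rd(-.1727,.0003),.037],174.2)
s=r.sense();e=s['tcp_pos'][:2]-O;print('reader',e@U,e@N)"
```

```text
t 9.93 tcp [ 0.6059 -0.2562  0.036 ] yaw 174.24 F [-0.2  0.4  0.1] w 0.544 j [ -9.  35.  -7.  -0. -48.   3.]
ROW [-0.1, -0.05, -0.13] [0.0, -0.0, 0.0]
reader -0.17137715719781552 0.0007603784025414407
```

>>> {"name": "play_rows", "arguments": {
  "plan": [
    [[0,0,0.6,0,0,0],[0,0,1.6,0,0,0],[0,0,2.6,0,0,0],[0,-0.03,3.6,0,0,0],[0,-0.03,4.6,0,0,0]]
  ]
}}

```text
time_s: 10.55
tcp_pos: [0.6108, -0.2096, 0.036]
ee_rot: [[-0.0, -0.995, 0.1], [0.0, 0.1, 0.995], [-1.0, 0.0, 0.0]]
wrist_force: [0.4, -1.9, -0.3]
gripper_width: 0.545
```

```bash
cat >> h.py <<'E'
def st():
    s=r.sense();e=s['tcp_pos'][:2]-O;f=s['wrist_force'];R=s['ee_rot']
    print('t',round(s['time_s'],2),'reader mm',np.round([e@U*1000,e@N*1000],1),'z',round(s['tcp_pos'][2],4),'yaw',np.round(np.degrees(np.arctan2(R[1,1],R[0,1])),2),'F along,lat,up',np.round([f[:2]@U,f[:2]@N,f[2]],1),'M',np.round(s['moment'],2),'w',round(s['gripper_width'],3))
E
python3 -c "
from h import *
st()"
```

```text
t 10.55 reader mm [-124.5    0.7] z 0.036 yaw 174.27 F along,lat,up [-1.8 -0.6 -0.3] M [-0.34  0.11 -0.01] w 0.545
```

>>> {"name": "play_rows", "arguments": {
  "plan": [
    [[0,0,0.6,0,0,0],[0,0,1.4,0,0,0],[0,-0.03,2.2,0,0,0],[0,-0.05,3.0,0,0,0],[0,-0.05,3.8,0,0,0]]
  ]
}}

```text
time_s: 11.18
tcp_pos: [0.6151, -0.1722, 0.0359]
ee_rot: [[-0.0, -0.995, 0.1], [-0.0, 0.1, 0.995], [-1.0, 0.0, -0.0]]
wrist_force: [0.1, -0.8, 0.1]
gripper_width: 0.546
```

```bash
python3 -c "
from h import *
st()"
```

```text
t 11.18 reader mm [-86.9   0.2] z 0.0359 yaw 174.24 F along,lat,up [-0.7 -0.1  0.1] M [-0.38  0.08  0.06] w 0.546
```

>>> {"name": "play_rows", "arguments": {
  "plan": [
    [[0,0,0.8,0,0,0],[0,0,1.7,0,0,0],[0,0,2.6,0,0,0],[0,0,3.5,0,0,0],[0,0,4.3,0,0,0]]
  ]
}}

```text
time_s: 11.8
tcp_pos: [0.6194, -0.1293, 0.036]
ee_rot: [[-0.0, -0.995, 0.1], [0.0, 0.1, 0.995], [-1.0, 0.0, -0.0]]
wrist_force: [0.0, -1.3, 0.9]
gripper_width: 0.548
```

```bash
python3 -c "
from h import *
im,d=r.capture('scene');cv2.imwrite('pics/scene7.png',im);crop('t',im,220,170,440,330,3.5,'pics/scene7c.png')
st()"
```

```text
t 11.85 reader mm [-42.8   0.1] z 0.036 yaw 174.29 F along,lat,up [ 1.1  0.5 -0.2] M [ 0.38  0.14 -0.02] w 0.551
```

View pics/scene7c.png

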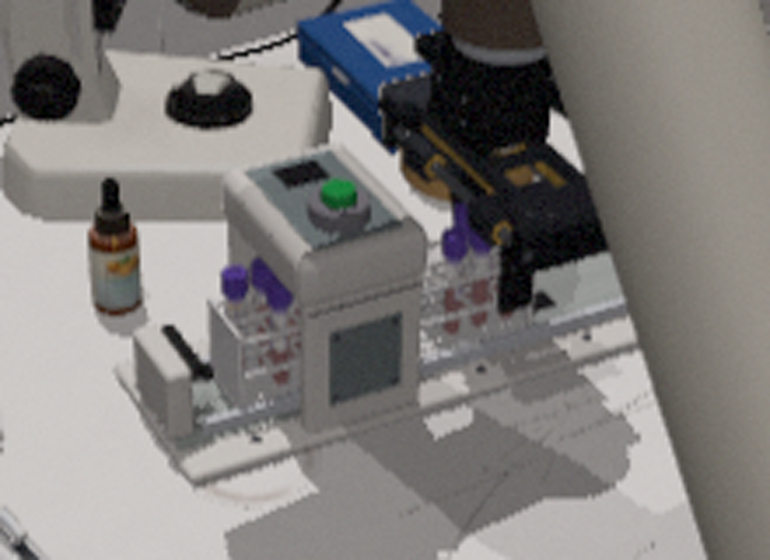

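>>> {"name": "play_rows", "arguments": {
  "plan": [
    [[0,0,0.3,0,0,0],[0,0,0.5,0,0,0],[0,0,0.7,0,0,0],[0,0,0.8,0,0,0],[0,0,0.9,0,0,0]]
  ]
}}

```text
time_s: 12.48
tcp_pos: [0.6202, -0.121, 0.036]
ee_rot: [[-0.0, -0.995, 0.1], [-0.0, 0.1, 0.995], [-1.0, 0.0, -0.0]]
wrist_force: [-0.1, -1.3, 0.3]
gripper_width: 0.547
```

```bash
python3 -c "
from h import *
st()"
```

```text
t 12.47 reader mm [-35.4   0.2] z 0.036 yaw 174.23 F along,lat,up [-1.3 -0.1  0.3] M [-0.4   0.07 -0.09] w 0.547
```

>>> {"name": "play_rows", "arguments": {
  "plan": [
    [[0,0,0.1,0,0,0],[0,0,0.2,0,0,0],[0,0,0.3,0,0,0],[0,0,0.4,0,0,0],[0,0,0.5,0,0,0]]
  ]
}}

```text
time_s: 13.1
tcp_pos: [0.6207, -0.1161, 0.036]
ee_rot: [[-0.0, -0.995, 0.1], [-0.0, 0.1, 0.995], [-1.0, 0.0, -0.0]]
wrist_force: [-1.3, -4.5, -0.2]
gripper_width: 0.548
```

```bash
python3 -c "
from h import *
st()"
```

```text
t 13.1 reader mm [-30.5   0.2] z 0.036 yaw 174.23 F along,lat,up [-4.6  0.9 -0.2] M [-1.27  0.1  -0.05] w 0.548
```

>>> {"name": "play_rows", "arguments": {
  "plan": [
    [[0,0,0.1,0,0,0],[0,0,0.2,0,0,0],[0,0,0.3,0,0,0],[0,0,0.35,0,0,0],[0,0,0.4,0,0,0]]
  ]
}}

```text
time_s: 13.72
tcp_pos: [0.6211, -0.1121, 0.0359]
ee_rot: [[-0.0, -0.995, 0.1], [-0.0, 0.1, 0.995], [-1.0, 0.0, -0.0]]
wrist_force: [0.1, -5.4, 0.1]
gripper_width: 0.547
```

```bash
python3 -c "
from h import *
im,d=r.capture('scene');cv2.imwrite('pics/scene8.png',im);crop('t',im,300,190,420,290,6,'pics/scene8c.png')
st()"
```

```text
t 13.78 reader mm [-26.4   0.2] z 0.036 yaw 174.25 F along,lat,up [-4.7 -0.1 -1. ] M [-1.41  0.11 -0.06] w 0.546
```

View pics/scene8c.png

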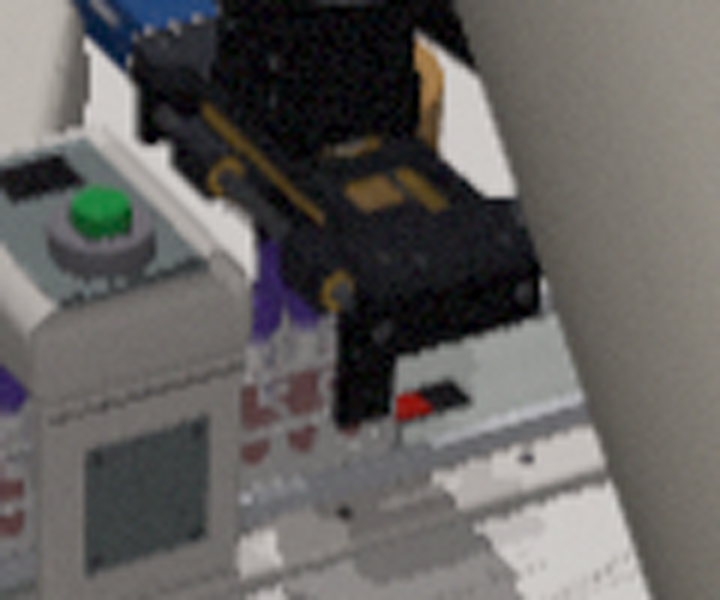

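>>> {"name": "play_rows", "arguments": {
  "plan": [
    [[0,0,0.1,0,0,0],[0,0,0.18,0,0,0],[0,0,0.25,0,0,0],[0,0,0.25,0,0,0]]
  ]
}}

```text
time_s: 14.28
tcp_pos: [0.6213, -0.1096, 0.036]
ee_rot: [[-0.0, -0.995, 0.1], [-0.0, 0.1, 0.995], [-1.0, 0.0, -0.0]]
wrist_force: [-0.8, -5.0, 0.1]
gripper_width: 0.547
```

```bash
python3 -c "
from h import *
im,d=r.capture('scene');cv2.imwrite('pics/scene9.png',im);crop('t',im,340,220,400,270,12,'pics/scene9c.png')
st()"
```

```text
t 14.32 reader mm [-23.9   0.3] z 0.0359 yaw 174.24 F along,lat,up [-4.7 -1.4 -0.6] M [-1.44  0.15 -0.04] w 0.551
```

View pics/scene9c.png

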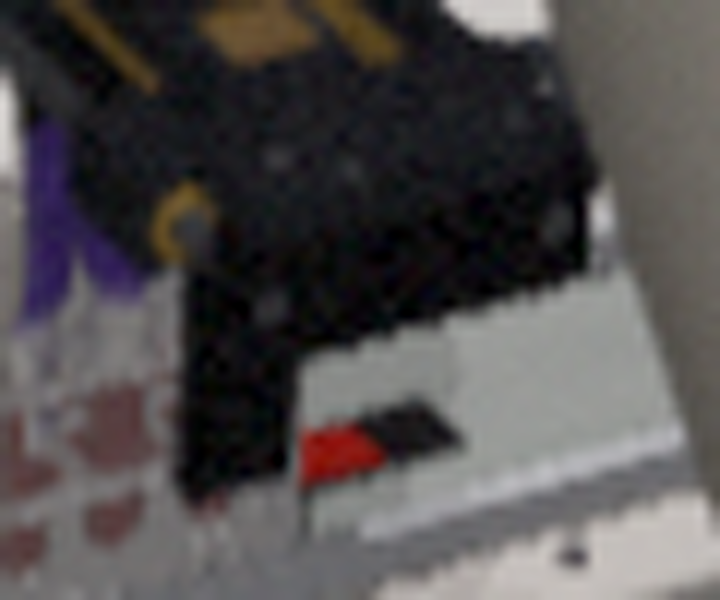

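```bash
python3 -c "
from h import *
P=lambda x,y,z:proj('scene',[*rd(x,y),z])[0].round(1)
for x in(-.041,-.044,-.047,-.05):print(x,'near corner bottom',P(x,.024,.01),'z.03',P(x,.024,.03))
print('tip up',P(-.047,0,.018),'tip flush',P(-.047,0,.010), P(-.047,.006,.018),P(-.047,-.006,.018),'tail',P(-.08,0,.01))
print('obs near corner',(300/12+340,540/12+220),(300/12+340,350/12+220))
im=cv2.imread('pics/scene9.png');hsv=cv2.cvtColor(im,cv2.COLOR_BGR2HSV)
v,u=np.nonzero(cv2.inRange(hsv[220:270,340:400],(0,150,90),(6,255,255)));print('red u',u.min()+340,u.max()+340,'v',v.min()+220,v.max()+220)
im=cv2.imread('pics/scene0.png');hsv=cv2.cvtColor(im,cv2.COLOR_BGR2HSV)
v,u=np.nonzero(cv2.inRange(hsv[220:290,340:400],(0,150,90),(6,255,255)));print('orig red u',u.min()+340,u.max()+340,'v',v.min()+220,v.max()+220)
"
```

```text
-0.041 near corner bottom [363.4 265.8] z.03 [363.8 258.7]
-0.044 near corner bottom [364.5 265.5] z.03 [364.9 258.4]
-0.047 near corner bottom [365.7 265.1] z.03 [366.1 258.1]
-0.05 near corner bottom [366.8 264.8] z.03 [367.2 257.7]
tip up [360.6 256.9] tip flush [360.4 259.7] [361.9 258.2] [359.3 255.6] tail [372.6 256. ]
obs near corner (365.0, 265.0) (365.0, 249.16666666666666)
red u 365 371 v 256 259
orig red u 360 371 v 255 259
```

```bash
python3 -c "
from h import *
for f in('scene0','scene7','scene8','scene9'):
    im=cv2.imread(f'pics/{f}.png');hsv=cv2.cvtColor(im,cv2.COLOR_BGR2HSV);m=cv2.inRange(hsv,(0,130,50),(8,255,255))
    print(f)
    for v in range(252,264):print(v,''.join('#' if m[v,u] else '.' for u in range(355,380)),im[v,364:372,2])
"
```

```text
scene0
252 ......................... [146 143 147 145 147 147 147 148]
253 ......................... [146 147 145 145 145 146 131 126]
254 ......................... [145 148 143 127 129 120  80  63]
255 ..............#.......... [143 145 136 123 122  91  34  23]
256 .....###########......... [144 148 136 147 148 137  93  39]
257 .....###########......... [150 148 149 149 151 149 136 100]
258 ......###########........ [132 148 146 146 140 134 128 108]
259 ......########........... [ 91 130 126 118 100  97  74 100]
260 .......##.#.............. [ 69  76  78  83 103 117 118 139]
261 ......................... [ 98 103 115 126 143 143 145 143]
262 ......................... [140 143 144 146 145 145 140 151]
263 ......................... [143 144 141 146 149 162 154 167]
scene7
252 ......................... [15 19  7 19 10  3 11 15]
253 ......................... [19 18 18 17 18 12  1  7]
254 ......................... [12  0 14  6 19 19 24 13]
255 ......................... [16 10  0  8 19  7  2 18]
256 ......................... [19 11 13  8  0  5 15 56]
257 ......................... [13 23 1
[... 1251 characters left out ...]
 ......................... [ 50 126 134 137 136 136 122 120]
254 ......................... [ 69 126 135 121 118 111  72  68]
255 ......................... [ 70 128 126 113 115  86  34  30]
256 ..........######......... [ 69 136 124 139 141 128  90  33]
257 ..........#######........ [ 83 133 141 139 141 142 129  90]
258 ..........#######........ [ 94 136 138 136 133 127 120 101]
259 ..........##.#........... [101 123 115 112 101  93  68  95]
260 ......................... [104  80  76  81  95 108 105 133]
261 ......................... [103  63 104 120 134 135 133 131]
262 ......................... [109  85 127 132 134 134 133 141]
263 ......................... [109  80 129 124 127 124 146 156]
```

>>> {"name": "play_rows", "arguments": {
  "plan": [
    [[0,0,0,0,0,0],[0,0,0,0,0,0],[0,0,0,0,0,0],[0,0,0,0,0,0],[0,0,0,0,0,0]]
  ],
  "hand": 1
}}

```text
time_s: 14.95
tcp_pos: [0.6214, -0.1094, 0.036]
ee_rot: [[0.0, -0.995, 0.1], [0.0, 0.1, 0.995], [-1.0, -0.0, 0.0]]
wrist_force: [-0.2, -0.6, -0.0]
gripper_width: 0.974
```

>>> {"name": "play_rows", "arguments": {
  "plan": [
    [[-2,0,0,0,0,0],[-6,0,0,0,0,0],[-10,0,0,0,0,0],[-14,0,0,0,0,0],[-14,0,-5,0,0,0]]
  ]
}}

```text
time_s: 15.58
tcp_pos: [0.6194, -0.1578, 0.1808]
ee_rot: [[0.009, -0.995, 0.095], [-0.001, 0.095, 0.995], [-1.0, -0.01, 0.0]]
wrist_force: [-0.3, 1.0, 0.4]
gripper_width: 0.999
```

```bash
python3 -c "
from h import *
im,d=r.capture('scene');cv2.imwrite('pics/scene10.png',im);crop('t',im,330,200,430,280,8,'pics/scene10c.png')
hsv=cv2.cvtColor(im,cv2.COLOR_BGR2HSV);m=cv2.inRange(hsv,(0,130,50),(8,255,255))
for v in range(252,264):print(v,''.join('#' if m[v,u] else '.' for u in range(355,380)),im[v,364:372,2])
im,d=r.capture('top');np.save('pics/top10.npy',d);cv2.imwrite('pics/top10.png',im);crop('t',im,260,180,460,340,4,'pics/top10c.png')
st()"
```

```text
252 ......................... [110 110 128 134 135 137 136 137]
253 ......................... [116 112 127 135 135 138 122 118]
254 ......................... [119 115 126 119 118 110  71  69]
255 ......................... [113 123 121  85  79  52  30  21]
256 ............##........... [113 119 114  82  89  74  49  12]
257 ............####......... [ 98 113 116  91  98  91  77  43]
258 ............###.#........ [107 112 115 103 102 104  77  56]
259 ............###.......... [105 117 110  89  86  89  66  70]
260 ......................... [108 119 104  67  70  80  76  96]
261 ......................... [106 119 100  84  96  98  96 100]
262 ......................... [106 121 102  90  97  98  91 104]
263 ......................... [124 121  94  83  99 111 103 117]
t 15.68 reader mm [-76.8   0.3] z 0.177 yaw 174.03 F along,lat,up [ 0.1  0.5 -1. ] M [0.05 0.07 0.04] w 1.001
```

View pics/scene10c.png

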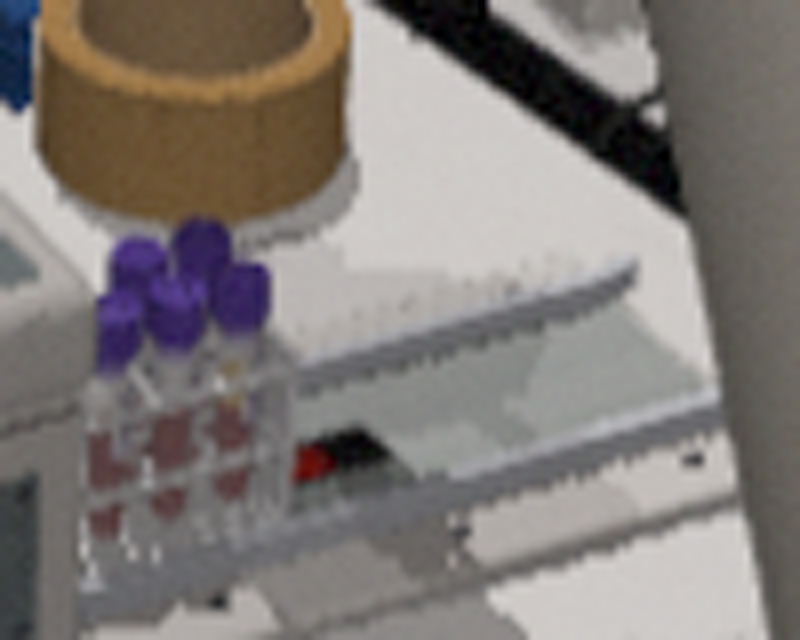

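View pics/top10c.png

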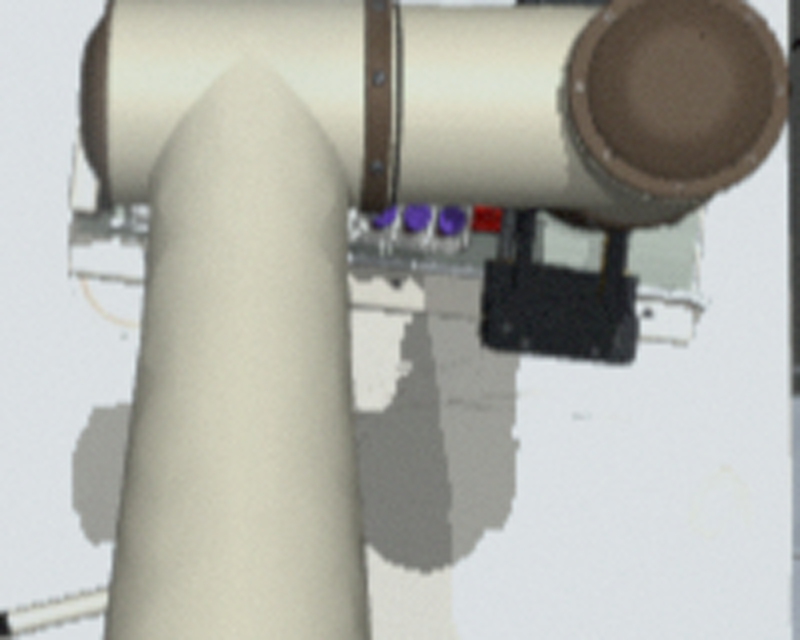

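```bash
python3 -c "
from h import *
im=cv2.imread('pics/top10.png');hsv=cv2.cvtColor(im,cv2.COLOR_BGR2HSV)
m=cv2.inRange(hsv,(115,90,60),(145,255,255));n,l,st_,c=cv2.connectedComponentsWithStats(m)
for i in range(1,n):
    if st_[i][4]>8:
        p=onz('top',*c[i],.094)[:2]-O;print(c[i].round(1),st_[i][4],(p@U*1000).round(1),(p@N*1000).round(1))
im=cv2.imread('pics/scene10.png');g=cv2.cvtColor(im,cv2.COLOR_BGR2GRAY)
P=lambda x,y,z:proj('scene',[*rd(x,y),z])[0].round(1)
go([*rd(.0793,.0221),.20],174.2)
"
```

```text
[356.  233.8] 20 5.6 13.9
[363.7 233.8] 40 -12.7 11.9
[372.4 234.9] 36 -33.5 12.0
t 15.68 tcp [ 0.6159 -0.1622  0.177 ] yaw 174.03 F [-0.5  0.1 -1. ] w 1.001 j [ -0.  25.  -2.   0. -63.  -6.]
ROW [-2.31, 2.22, 15.6] [-0.02, -0.0, 0.01]
```

>>> {"name": "play_rows", "arguments": {
  "plan": [
    [[-3,0,0,0,0,0],[-3,2.2,4,0,0,0],[-3,2.2,9,0,0,0],[-3,2.2,13,0,0,0],[-3,2.2,15.6,0,0,0]]
  ],
  "hand": 0
}}

```text
time_s: 16.3
tcp_pos: [0.6098, 0.0003, 0.2056]
ee_rot: [[-0.001, -0.995, 0.099], [0.0, 0.099, 0.995], [-1.0, 0.001, 0.0]]
wrist_force: [0.6, -0.2, -0.3]
gripper_width: 0.512
```

>>> {"name": "play_rows", "arguments": {
  "plan": [
    [[0,0,0,0,0,0],[0,0,0,0,0,0]]
  ]
}}

```text
time_s: 16.55
tcp_pos: [0.6098, -0.0021, 0.2057]
ee_rot: [[-0.001, -0.995, 0.1], [-0.0, 0.1, 0.995], [-1.0, 0.001, -0.0]]
wrist_force: [0.4, -0.7, 0.0]
gripper_width: 0.289
```

```bash
python3 -c "
from h import *
im,d=r.capture('scene');cv2.imwrite('pics/scene11.png',im);crop('t',im,330,210,430,290,8,'pics/scene11c.png')
hsv=cv2.cvtColor(im,cv2.COLOR_BGR2HSV);m=cv2.inRange(hsv,(0,130,50),(8,255,255))
for v in range(252,264):print(v,''.join('#' if m[v,u] else '.' for u in range(355,380)),im[v,364:372,2])
im,d=r.capture('top');np.save('pics/top11.npy',d);cv2.imwrite('pics/top11.png',im);crop('t',im,340,200,440,280,8,'pics/top11c.png')
a=cv2.imread('pics/top0.png');
for n,x in(('0',a),('11',im)):
  m=cv2.inRange(cv2.cvtColor(x,cv2.COLOR_BGR2HSV),(0,130,50),(8,255,255));
  for v in range(228,242):print(n,v,''.join('#' if m[v,u] else '.' for u in range(365,395)))
d0=np.load('pics/top0.npy');w0=cloud('top',d0)[...,2];w=cloud('top',d)[...,2]
print((w0[231:238,373:392]*1000).round(0));print((w[231:238,373:392]*1000).round(0))
go([*rd(.0793,.0221),.17],174.2)"
```

```text
252 ......................... [110 112 127 153 154 156 155 156]
253 ......................... [119 114 128 154 158 156 139 133]
254 ......................... [120 115 129 135 136 127  86  69]
255 ..............#.......... [118 123 134 130 131  99  43  29]
256 ............####......... [116 119 135 156 158 147 104  41]
257 ............#####........ [ 99 115 132 158 160 160 148 108]
258 ............#####........ [106 114 133 152 152 145 137 120]
259 ............#............ [106 116 129 124 111 105  82 111]
260 ......................... [111 120 108  96 107 127 124 150]
261 ......................... [110 123 121 134 149 154 152 154]
262 ......................... [120 122 132 145 153 156 151 160]
263 ......................... [134 140 132 138 162 173 168 178]
0 228 ..............................
0 229 ..............................
0 230 ..............................
0 231 ...........####...............
0 232 ...........##########.........
0 233 ...........###########........
0 234 ...........##########.........
0 235 ...........##########.........
0 236 ...........##########.........
[... 1307 characters left out ...]
 15.  8.  6. nan 11.  9.  7.  5. 13.  9.  9.  8.  9.
   8.]
 [93. 93. 67. 64. 69. 18. 18. 14. 14.  8.  7. 12. 13.  8.  8. 13. 16. 11.
   7.]
 [91. 88. 93. 67. 69. 17. 13. 11. 17. 14.  8. 13.  7.  8. 12.  8. 12.  9.
   7.]
 [93. 86. 94. 64. 72. 17. 14. 14. 13. 11. 11. 10. 10. 11.  8. 11.  6.  5.
   9.]
 [88. 90. 91. 92. 69. 17. 11. 14. 10.  6. 11. 10.  7. 13. 12.  9. 10.  5.
  11.]
 [92. 96. 94. 69. 71. 12. 17. 17. 13. 10. 12. 11.  8. 14.  9. 10.  7. 11.
  13.]
 [95. 94. 94. 71. 15. 12. 12. 16. 12. 11.  7.  7. 14. 10. 10. 12.  7. 10.
  15.]]
t 16.65 tcp [ 0.6099 -0.0027  0.2058] yaw 174.18 F [-0.9 -0.2 -0.4] w 0.199 j [ 15.  21.  -3.   0. -66. -21.]
ROW [3.58, -0.03, -0.19] [-0.0, -0.0, -0.0]
```

View pics/top11c.png

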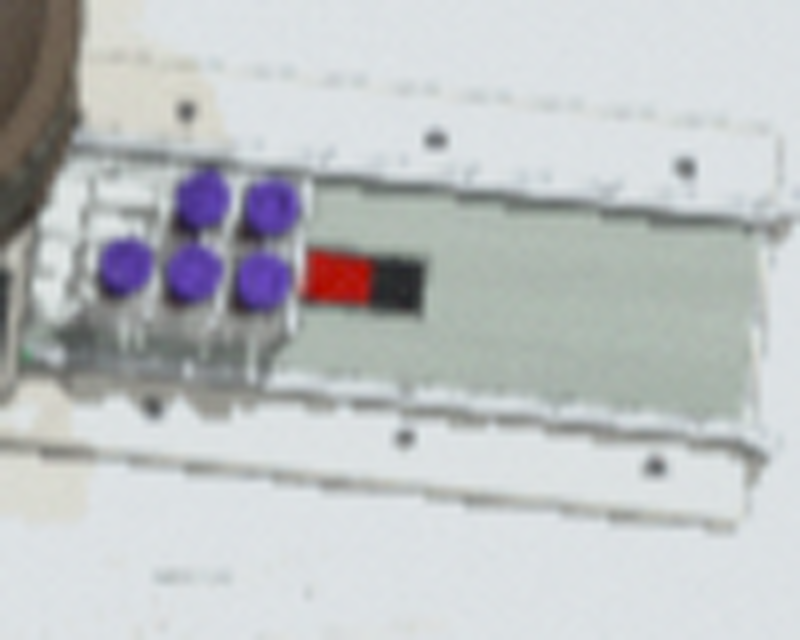

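View pics/scene11.png

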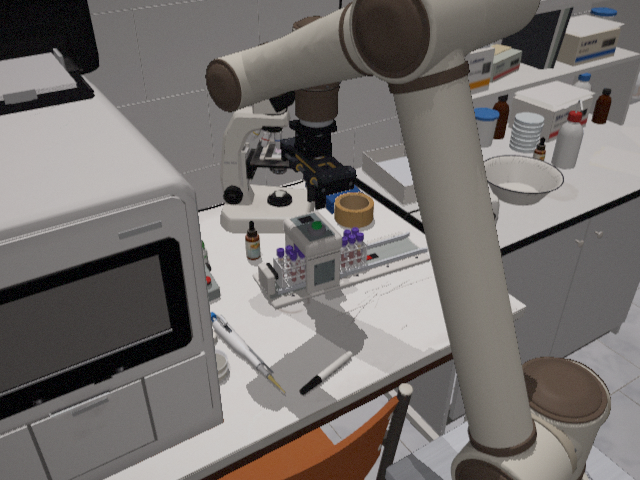

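The catch stands up behind the rack again: depth there is 15–18 mm, the same as before loading, and the rack rests against it. Next I press the key.

>>> {"name": "play_rows", "arguments": {
  "plan": [
    [[0,0,-0.2,0,0,0],[1.5,0,-0.2,0,0,0],[3,0,-0.2,0,0,0],[3.6,0,-0.2,0,0,0],[3.6,0,-0.2,0,0,0]]
  ]
}}

```text
time_s: 17.27
tcp_pos: [0.6096, -0.0039, 0.169]
ee_rot: [[-0.002, -0.995, 0.1], [-0.001, 0.1, 0.995], [-1.0, 0.002, -0.001]]
wrist_force: [-0.0, 0.2, -0.3]
gripper_width: 0.003
```

```bash
python3 -c "
from h import *
im,d=r.capture('scene');cv2.imwrite('pics/scene12.png',im);crop('t',im,270,180,370,260,8,'pics/scene12c.png')
go([*rd(.0793,.0221),.154],174.2);st()"
```

```text
t 17.32 tcp [ 0.61   -0.0039  0.1697] yaw 174.25 F [-0.5 -0.1 -0.6] w 0.004 j [ 15.  23.  -6.   0. -61. -21.]
ROW [1.57, -0.01, -0.08] [0.01, -0.0, -0.0]
t 17.32 reader mm [80.1 22.2] z 0.1697 yaw 174.25 F along,lat,up [-0.2  0.5 -0.6] M [0.05 0.08 0.01] w 0.004
```

View pics/scene12c.png

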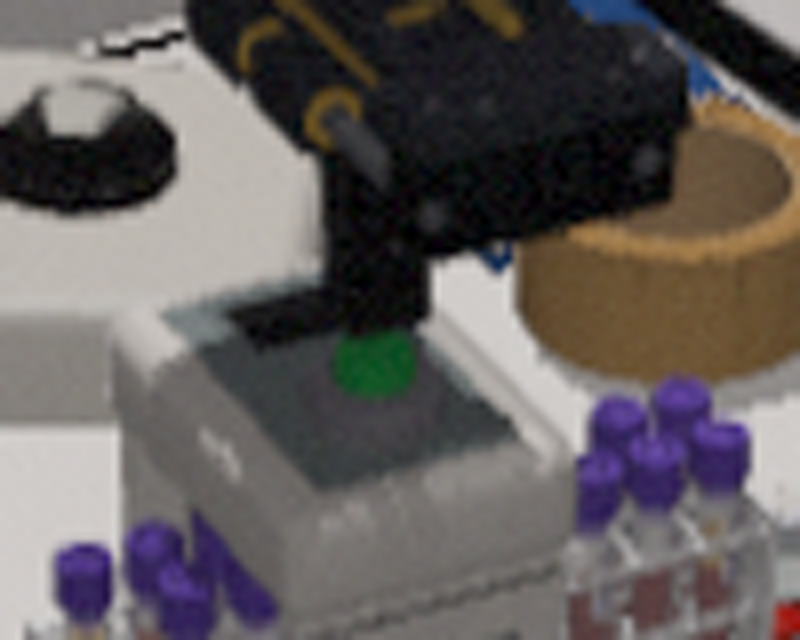

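The shut fingertips are directly over the green key at (375,365). Pressing down in small steps.

>>> {"name": "play_rows", "arguments": {
  "plan": [
    [[0.6,0,0,0,0,0],[1.0,0,0,0,0,0],[1.2,0,0,0,0,0],[1.4,0,0,0,0,0],[1.55,0,0,0,0,0]]
  ]
}}

```text
time_s: 17.95
tcp_pos: [0.6099, -0.0038, 0.155]
ee_rot: [[0.0, -0.995, 0.1], [-0.0, 0.1, 0.995], [-1.0, -0.0, 0.0]]
wrist_force: [-1.7, -0.2, 5.1]
gripper_width: 0.001
```

```bash
python3 -c "
from h import *
st()"
```

```text
t 17.95 reader mm [80.1 22.3] z 0.155 yaw 174.25 F along,lat,up [-0.3  1.6  5.1] M [ 0.29  0.72 -0.02] w 0.001
```

Force is 5 N at z = 0.155. I'll go slightly further until the force rises against the bottom stop.

>>> {"name": "play_rows", "arguments": {
  "plan": [
    [[0.1,0,0,0,0,0],[0.15,0,0,0,0,0],[0.2,0,0,0,0,0],[0.2,0,0,0,0,0]]
  ]
}}

```text
time_s: 18.45
tcp_pos: [0.61, -0.0038, 0.1544]
ee_rot: [[0.001, -0.995, 0.1], [-0.0, 0.1, 0.995], [-1.0, -0.001, -0.0]]
wrist_force: [-4.8, 1.8, 10.1]
gripper_width: 0.006
```

```bash
python3 -c "
from h import *
st()"
```

```text
t 18.45 reader mm [80.1 22.2] z 0.1544 yaw 174.28 F along,lat,up [ 1.3  4.9 10.1] M [0.5  1.42 0.01] w 0.006
```

>>> {"name": "play_rows", "arguments": {
  "plan": [
    [[0.08,0,0,0,0,0],[0.12,0,0,0,0,0],[0.12,0,0,0,0,0]]
  ]
}}

```text
time_s: 18.82
tcp_pos: [0.61, -0.0038, 0.1543]
ee_rot: [[0.002, -0.995, 0.099], [-0.0, 0.099, 0.995], [-1.0, -0.002, -0.0]]
wrist_force: [-6.3, 2.2, 14.1]
gripper_width: 0.008
```

>>> {"name": "play_rows", "arguments": {
  "plan": [
    [[-0.6,0,0,0,0,0],[-2,0,0,0,0,0],[-5,0,0,0,0,0],[-9,0,0,0,0,0],[-12,0,0,0,0,0]]
  ]
}}

```text
time_s: 19.45
tcp_pos: [0.6105, -0.004, 0.2731]
ee_rot: [[0.002, -0.995, 0.1], [0.0, 0.1, 0.995], [-1.0, -0.002, 0.0]]
wrist_force: [0.6, -0.1, 0.3]
gripper_width: 0.004
```

>>> {"name": "play_rows", "arguments": {
  "plan": [
    [[0,6,0,0,0,0],[0,12,0,0,0,0],[0,16,0,0,0,0],[0,16,0,0,0,0],[0,16,0,0,0,0]]
  ]
}}

```text
time_s: 20.08
tcp_pos: [0.4515, 0.0123, 0.2717]
ee_rot: [[0.001, -0.995, 0.1], [0.0, 0.1, 0.995], [-1.0, -0.001, 0.0]]
wrist_force: [-0.7, -0.2, 0.6]
gripper_width: 0.003
```

```bash
python3 -c "
from h import *
im,d=r.capture('scene');cv2.imwrite('pics/scene13.png',im)
im,d=r.capture('top');cv2.imwrite('pics/top13.png',im)
st()"
```

```text
t 20.18 reader mm [ 80.2 181.3] z 0.2711 yaw 174.22 F along,lat,up [-0.1 -0.2  0.7] M [ 0.03  0.12 -0.01] w 0.003
```

View pics/scene13.png

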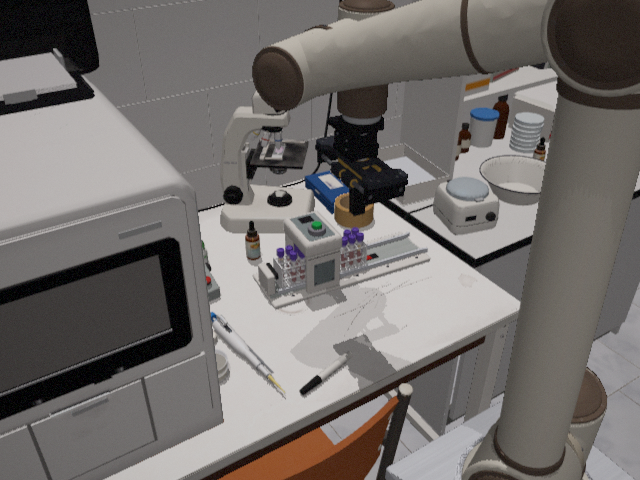

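View pics/top13.png

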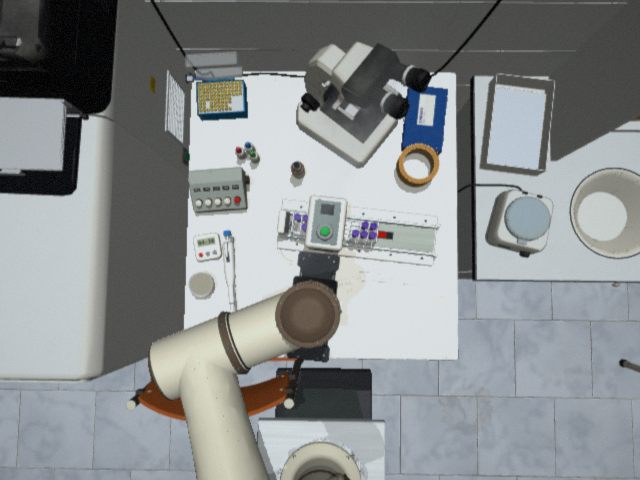

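The rack is upright in the lane (caps at (300,222) and (363,232)), the catch shows behind it at (385,236), and the key is back up. The bottle, timer and pipette are where they were. Handing in.

```bash
python3 -c "
from h import *
a=cv2.imread('pics/top0.png').astype(int);b=cv2.imread('pics/top13.png').astype(int)
for n,(u0,v0,u1,v1) in dict(bottle=(285,155,310,185),timer=(190,230,222,260),pip=(222,228,240,290)).items():print(n,abs(a-b)[v0:v1,u0:u1].mean().round(2))
print(r.finish_job())"
```

```text
bottle 4.2
timer 4.78
pip 4.8
the job is handed in; nothing more can be done
None
```

The rack is loaded and held by the catch, the green key has been pressed, and the job was handed in at about 20 s of the 51 s allowed.

**What I did:**
- I lifted the rack by its middle, set it in the open bay at about x = -85 mm of the reader, and let go.
- I took it again about 20 mm from its outer end and pushed it under the bridge. The push force stayed around 5 N, and I went about 3 mm past the expected snap point before letting go.
- I pressed the key with the fingers shut until the force rose to 14 N while the height stayed at 0.154 m, which is the bottom of its travel. Then I moved the arm clear.

**Last checks:**
- **Catch:** it stands up behind the rack at 15–18 mm above the desk, as it did before loading. The rack had come back against it under the plunger, as it should.
- **Rack position:** the tube caps put its centre at about 57.6 mm, just under the stated 58 to 65 mm. My measurement is good to only 1–2 mm and the catch is visibly up, so I took this as measurement error.
- **Everything else:** the rack is upright and the key is back up. The bottle, timer and pipette look unmoved in the before and after pictures.

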